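# Release the bottle locker and hold its gate wide

### The job

Open the small bottle locker on the counter: squeeze the two tabs of the red catch fully together, then those of the blue catch (leave the blue tabs alone until red is in), and swing the gate out by its yellow handle past the click of its detent until it stands wide open, about square to the locker's front. The gate is sprung and swings back if let go, so finish while still holding it wide with the gripper. Leave the two bottles and the beaker beside the locker standing where they are.

Things in the scene. Friction and masses are not known exactly. Their poses are not given: they have to be found in the camera images.
- locker: white bottle locker with aluminium roof, 190 deep (x), 320 wide (y), 120 mm tall, standing on the counter, its position and yaw vary. Origin on the counter below the gate; z up, x into the locker, y from the gate's free end towards its hinge. Closed gate spans y -110 to +125, its back at x = 0. Red and blue catches stand on the roof at x +30, y +50 and -50 mm, in either order
- red_grip (a point): centre of the red squeeze catch: midway between its two upright red tabs, half-way up. Axes as the locker's. The tabs stand at its +y and -y sides, each 24 mm wide (x), 8 thick (y), 48 tall: tops 21 mm above the point, roof 34 mm below it. Their outer faces are 46 mm apart as found, 28 mm squeezed home
- blue_grip (a point): centre of the blue squeeze catch, built the same as the red one, with blue tabs; same sizes and axes
- red_l (a joint): travel of the +y tab of the red catch towards the other: 0 as found, 0.009 m fully squeezed. Each tab takes about 4 N to slide and stays where it is left (no spring). A steel barb on each tab bars the gate; 6 mm of travel surely frees it
- red_r (a joint): travel of the -y tab of the red catch, likewise
- blue_l (a joint): travel of the +y tab of the blue catch, likewise: 0 as found, 0.009 m fully squeezed
- blue_r (a joint): travel of the -y tab of the blue catch, likewise
- gate_handle (a point): point on the axis of the gate's handle: an upright round yellow post, 18 mm thick, 60 mm in front of the middle of the blue-framed gate. The point is 150 mm above the counter, 25 mm below the post's top; the post is clear for 40 mm below it. Moves with the gate; its axes equal the locker's while the gate is closed
- gate_hinge (a point): point on the gate's upright hinge axis, 150 mm above the counter (level with gate_handle and 139 mm from it). Its axes turn with the gate
- gate (a joint): opening angle: 0 closed, grows as the handle swings out of the locker (clockwise seen from above), 1.57 square to the front, stop at 1.65 rad. A spring pulls it shut (0.1 N m closed, 0.4 N m wide open). A detent hump lies between about 0.3 and 0.9 rad: up to 10 N at the handle to pass. Let go beyond it, the gate drops back to about 0.85
- white_bottle: bystander: white plastic bottle with a black cap, 62 mm in diameter, 135 mm tall, standing on the counter beside the locker at its hinge side; origin at the centre of its foot, z up
- metal_bottle: bystander: aluminium bottle with a white cap, 56 mm in diameter, 140 mm tall, on the counter on the other side; origin at the centre of its foot, z up
- beaker: bystander: open glass beaker, 64 mm wide at the rim, 75 mm tall, on the counter in front of the locker near the gate's free end; origin at the centre of its foot, z up

How it is judged:
By the outcome, as a careful person would: the job done as asked, in the order asked, and still so for the second after the job is handed in, while the arm keeps its last pose, push and grip.
It also fails if it takes over 48 s, if anything falls off the work surface, if the arm or the gripper's body presses on something with over 40 N, if the wrist force passes 120 N, or if a joint passes its speed limit or range.

### The arm

A 6-joint arm with a two-finger parallel gripper is mounted at the origin on the work surface. World frame = base frame: x ahead of the robot, y to its left, z up, the work surface at z = 0. Lengths are in m, angles in rad, forces in N, time in s.
With the tool pointing down it reaches from about 0.3 to 0.825 m from the base axis. Payload 5.4 kg.
Tool frame: the origin (TCP) lies midway between the tips of the shut fingers; the grasp point (between the pads) lies 19 mm behind it (manip.grasp_offset is the distance from the TCP to the grasp point, in m); z points along the fingers, y is the direction in which the jaws open and shut (so a half turn about z gives the same grasp; the last joint's range is limited). The gripper opens to 92 mm and grips with 3 to 60 N. Pads are 20 mm wide; open, the fingers measure 128 mm over their backs; the gripper's body (75 mm by 189 mm) begins 69 mm behind the grasp point.
Start: joints at [1.115, 0.158, 1.597, -0, 1.386, -0.21], TCP at [0.14, 0.558, 0.215] pointing down, gripper open.
Joint ranges: [-2.91, 2.91], [-0.94, 2.29], [0.18, 2.7], [-1.29, 4.43], [0.17, 2.64], [-3, 3]. Speed limits (rad/s): [2.57, 2.57, 3.14, 3.14, 3.14, 3.14].

### API

Orientations are given as a rotation vector (axis times angle).
In Python, from plant import manip, viewer, nets gives the robot as it stands.
- The arm moves only by the tool play_rows, never from a script. Its argument "series" is a list of rows, each a list of 7 numbers: the shift along the tool's x, y, z in m, then the turn, a rotation vector about the tool's x, y, z in rad, then the finger opening in m, from 0 to 0.0919. A call has 1 to 20 rows; each row shifts and turns the commanded pose from where the row before left it, along the tool's axes as they then stand; what a row does not reach is not made up. A row lasts 1/8 s, in which the tool goes at most 62.5 mm and 10.7 degrees, less where a joint would pass 70% of its speed; a pose out of reach is approached as far as the arm can. A call is refused whole if a number of a shift passes 0.0625 or a number of a turn 0.188, either way. A call with a gripper value outside its range is refused whole. The fingers move at their own pace and stop on an object; the grip force is fixed at half the most. Time passes only in rows, so rows that do not move let the fingers close. It gives the time, the measured TCP pose, the force and the opening at its end, in the units of the state.
- manip.observe(): the state, without advancing time (a new reading comes with each control period).
- viewer.grab_frame(name): name is "side" or "top"; returns the picture (480x640x3 uint8, red, green, blue); there is no depth.
- viewer.camera_model(name): a dict with "fx", "fy", "cx", "cy" (pixels), "k1" (the pictures are not rectified: a ray, as slopes to the right and down, at radius r is drawn at 1 + k1 r^2 times it, then the intrinsics apply), "world_to_cam" (4x4, takes a point from world to camera coordinates). Camera axes: x right, y down, z forward; pixel columns grow to the right and rows downward; lengths in m; the calibration is good to about 2 mm. A picture is of the moment at which its call begins. camera_model takes no time and is no camera call.
- manip.sign_off(): hands the job in, once; it reports no verdict.
Trained networks look in the newest picture that a camera, given by its name, has taken for a name from the list of things; names that differ only in an ending like _2 or _b are one class to them, and where a whole thing is asked for, a point or a joint stands for the part that bears it (a point fixed in the world has none). Each returns a list of dicts, best first, with "p" (0 to 1); they miss things now and then, are a little off and sometimes report something else, mostly with a low value. They report only what shows in the picture. A call takes as long as a camera call.
- nets.look_for(target, camera): "location" ([row, column] in pixels, amid what is visible of it).
- nets.masks_of(target, camera): "region" (480x640 bool, what is visible of it) and "location" ([row, column] in pixels, amid what is visible of it).
- nets.spot_point(target, camera): "location" ([row, column] in pixels: a listed point, or the origin of a listed thing).
The state is a dict: "time": time; "q": joint angles; "qd": joint speeds; "effort": joint torques, N m; "tcp_pos": TCP position; "tool_rot": TCP orientation; "ft_force": force on the tool from outside, world axes, zero at the start; "moment": the same for the moment, N m; "grip_width": finger opening in m.
Only numpy, scipy, OpenCV 4.12 (cv2) and the standard library are available. Lean on these libraries where they do the work, as an engineer would, in place of code of your own. Each camera call takes 0.05 s, during which the arm holds its last target.

## Working session

There is one attempt and no reset: what is moved stays moved. The work goes in short steps, Python scripts to look and compute and a tool call to move; the robot and the scene stay as the last step left them, time stands still between calls to the robot, and variables do not carry over. Pictures are saved under pics/ and viewed, and the job is handed in when it is done.

Besides the shell and the picture viewer there is one more tool, called after "Request:" by a JSON object that holds its "method" and its "body". play_rows: Moves the arm, as the interface text tells. Its arguments: {"type":"object","properties":{"series":{"type":"array","items":{"type":"array","items":{"type":"number"}}}},"required":["series"]}

```bash
mkdir -p pics; ls; python3 - <<'E'
from plant import manip, viewer, nets
import cv2
for n in ("side","top"):
    im=viewer.grab_frame(n); cv2.imwrite(f"pics/{n}0.png",im[:,:,::-1])
    c=viewer.camera_model(n); print(n,c)
    for t in ("red_grip","blue_grip","gate_handle","gate_hinge","locker","white_bottle","metal_bottle","beaker"):
        print(t,[(round(d["p"],2),[round(float(x),1) for x in d["location"]]) for d in nets.spot_point(t,n)[:2]])
print(manip.observe(), manip.grasp_offset)
E
```

```text
pics
side {'fx': 551.2127067641549, 'fy': 551.2127067641549, 'cx': 311.0725963312448, 'cy': 244.94853171110267, 'k1': 0.0016549322401335812, 'world_to_cam': array([[ 0.99402303, -0.10799203,  0.01599818, -0.59718223],
       [-0.06609555, -0.71195081, -0.69911188,  0.1480801 ],
       [ 0.08688843,  0.6938759 , -0.71483329,  0.95916463],
       [ 0.        ,  0.        ,  0.        ,  1.        ]])}
red_grip [(0.67, [334.6, 362.2])]
blue_grip [(0.71, [282.0, 352.3])]
gate_handle [(0.81, [311.4, 288.9])]
gate_hinge [(0.91, [250.5, 325.8])]
locker [(0.86, [365.4, 334.0])]
white_bottle []
metal_bottle []
beaker []
top {'fx': 578.0128604507274, 'fy': 578.0128604507274, 'cx': 324.8822611710772, 'cy': 241.05325360266303, 'k1': -0.17918362979108152, 'world_to_cam': array([[-1.53237320e-02, -9.99882566e-01, -1.95930205e-04,
         2.75733524e-02],
       [-9.80826049e-01,  1.50697548e-02, -1.94301735e-01,
         6.24203490e-01],
       [ 1.94281870e-01, -2.78525426e-03, -9.80941791e-01,
         9.63337851e-01],
       [ 0.00000000e+00,  0.00000000e+00,  0.00000000e+00,
         1.000000
[... 313 characters left out ...]
r [(0.79, [298.3, 523.6])]
{'time': 0.9, 'q': array([ 1.11488508e+00,  1.58387361e-01,  1.59697140e+00,  9.82473105e-06,
        1.38619208e+00, -2.10097693e-01]), 'qd': array([ 5.82117098e-04, -3.16516359e-05, -1.16453296e-04,  4.78995720e-04,
        1.08133205e-03, -9.02457980e-04]), 'effort': array([ 1.59581734e-03, -3.85548234e+01, -3.22375631e+01,  7.05177756e-02,
        3.01638991e-02,  2.21551950e-06]), 'tcp_pos': array([0.13994011, 0.55771189, 0.2146226 ]), 'tool_rot': array([3.85153886e-01, 3.11788909e+00, 6.70312595e-05]), 'ft_force': array([-0.00205382, -0.04930191,  0.59370066]), 'moment': array([-0.00732081,  0.01212225,  0.00097537]), 'grip_width': 0.09197719410217077} 0.0187
```

View pics/side0.png

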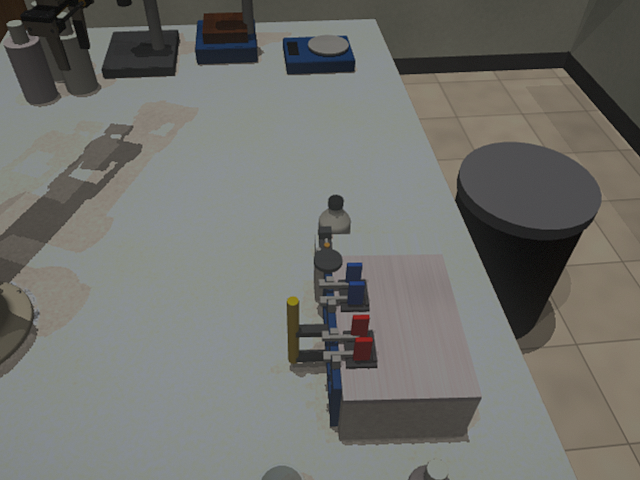

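View pics/top0.png

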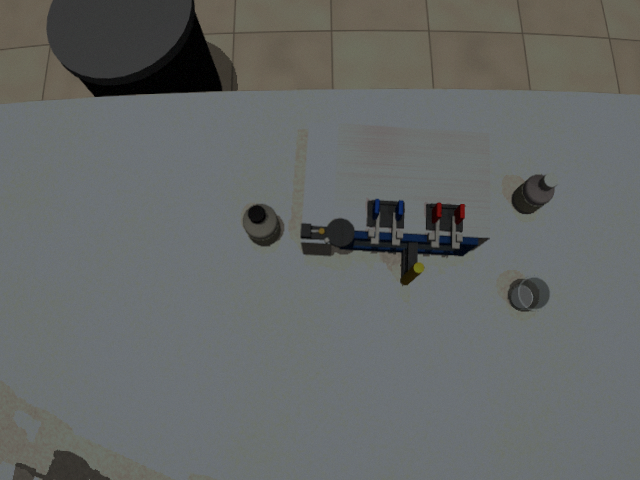

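The top view shows the hinge at the left (232,341), blue tabs (208,388), red tabs (212,449) and the handle top at (268,418). The beaker (293,525) and metal bottle (195,533) are on the right, and the white bottle (222,262) is on the left. Next I'll fit the locker pose from both views.

```bash
cat > h.py <<'E'
import numpy as np, cv2
from scipy.optimize import least_squares
from scipy.spatial.transform import Rotation as R
def proj(c,P):
    P=np.atleast_2d(P); W=c["world_to_cam"]; q=P@W[:3,:3].T+W[:3,3]
    s=q[:,:2]/q[:,2:]; s=s*(1+c["k1"]*(s**2).sum(1,keepdims=True))
    return np.c_[c["fy"]*s[:,1]+c["cy"],c["fx"]*s[:,0]+c["cx"]]  # row,col
def tri(cs,rc,z=None):
    f=lambda p:np.concatenate([(proj(c,p)[0]-r) for c,r in zip(cs,rc)])
    if z is not None:
        g=lambda p:f(np.r_[p,z]); s=least_squares(g,[.6,0.]); return np.r_[s.x,z],np.abs(s.fun).max()
    s=least_squares(f,[.6,0,.15]); return s.x,np.abs(s.fun).max()
E
python3 - <<'E'
from plant import manip, viewer, nets
from h import *
cs={n:viewer.camera_model(n) for n in("side","top")}
ob={"side":dict(red=[334.6,362.2],blue=[282,352.3],handle=[311.4,288.9],hinge=[250.5,325.8],locker=[365.4,334]),
"top":dict(red=[213.3,447.6],blue=[206.9,387.7],handle=[270.5,415.8],hinge=[228.5,341.2],locker=[247.4,405.8])}
for k in ob["side"]:
    p,e=tri([cs["side"],cs["top"]],[ob["side"][k],ob["top"][k]]); print(k,p.round(4),round(e,1))
for k,v in dict(white=[230.5,262.2],metal=[201.2,521.6],beaker=[298.3,523.6]).items(): print(k,tri([cs["top"]],[v],0.)[0].round(3))
L=dict(red=[.03,-.05,.154],blue=[.03,.05,.154],handle=[-.06-.012,.0075,.15],hinge=[-.006,.132,.15],locker=[0,0,0])
def world(p,l):
    l=np.array(l);c,s=np.cos(p[2]),np.sin(p[2]); return np.r_[p[0]+c*l[0]-s*l[1],p[1]+s*l[0]+c*l[1],l[2]]
# tab tops (top face centres) by colour
ims={n:viewer.grab_frame(n) for n in cs}
for n,im in ims.items():
    x0,y0,x1,y1=(270,180,410,400) if n=="side" else (320,150,500,320)
    cr=im[y0:y1,x0:x1,::-1]; cv2.imwrite(f"pics/{n}_c.png",cv2.resize(cr,None,fx=3 if n=="top" else 2.7,fy=3 if n=="top" else 2.7,interpolation=cv2.INTER_CUBIC)+0)
def res(p):
    return np.concatenate([proj(cs[n],world(p,L[k]))[0]-ob[n][k] for n in ob for k in L])
s=least_squares(res,[.6,-.1,0],loss="soft_l1",f_scale=2.); print("fit",s.x)
print(res(s.x).reshape(2,5,2).round(1))
E
```

```text
red [ 0.6501 -0.1831  0.1557] 0.7
blue [ 0.6564 -0.0849  0.1564] 2.6
handle [ 0.5538 -0.1274  0.1499] 1.6
hinge [ 0.6245 -0.0087  0.1497] 1.8
locker [ 0.6234 -0.134   0.0017] 0.8
white [0.659 0.136 0.   ]
metal [ 0.71  -0.367  0.   ]
beaker [ 0.521 -0.356  0.   ]
fit [ 0.62404558 -0.13485074 -0.03597941]
[[[ 2.4  1.2]
  [ 0.9  2.1]
  [-1.7  0.3]
  [-3.1  0.3]
  [ 1.1 -0.3]]

 [[-1.7  1.3]
  [ 3.3  0.6]
  [ 2.6 -1.4]
  [ 2.8 -3.5]
  [-1.   0.2]]]
```

```bash
ls -la pics
```

```text
total 1232
drwxr-xr-x 2 agent agent   4096 Dec  7 14:08 .
drwxr-xr-x 3 agent agent   4096 Dec  7 14:08 ..
-rw-r--r-- 1 agent agent 382681 Dec  7 14:07 side0.png
-rw-r--r-- 1 agent agent 231166 Dec  7 14:08 side_c.png
-rw-r--r-- 1 agent agent 384091 Dec  7 14:07 top0.png
-rw-r--r-- 1 agent agent 247909 Dec  7 14:08 top_c.png
```

View pics/top_c.png

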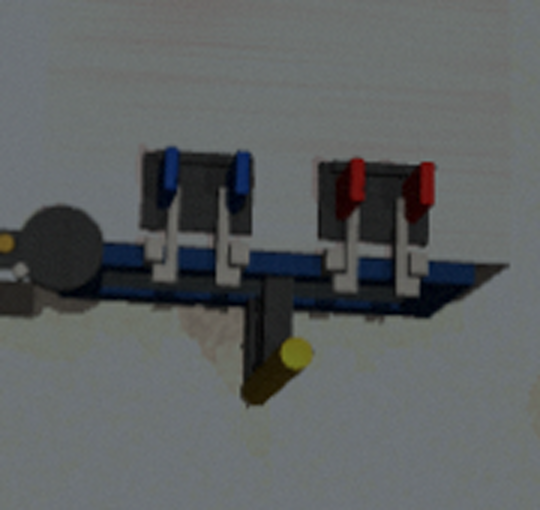

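View pics/side_c.png

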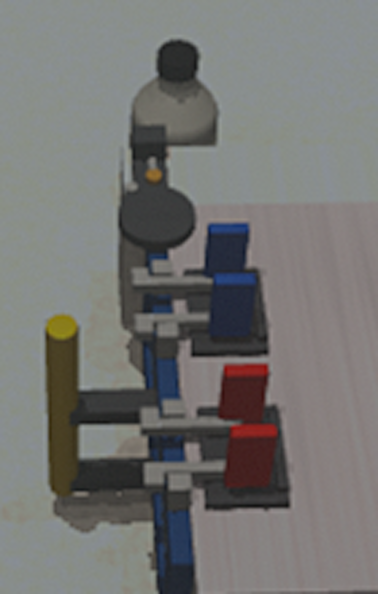

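```bash
cat > fit.py <<'E'
from plant import manip, viewer, nets
from h import *
from scipy.optimize import minimize
def masks(im):
    h=cv2.cvtColor(im,cv2.COLOR_RGB2HSV).astype(int); H,S,V=h[...,0],h[...,1],h[...,2]
    return dict(red=((H<8)|(H>172))&(S>130)&(V>50),blue=(H>105)&(H<128)&(S>120)&(V>50),yel=(H>20)&(H<35)&(S>130)&(V>40))
def world(p,l):
    l=np.atleast_2d(l);c,s=np.cos(p[2]),np.sin(p[2]); return np.c_[p[0]+c*l[:,0]-s*l[:,1],p[1]+s*l[:,0]+c*l[:,1],l[:,2]]
SC=4
def poly(c,P,shape,off):
    pts=(proj(c,P)[:,::-1]-off)*SC
    m=np.zeros(shape,np.uint8); cv2.fillConvexPoly(m,cv2.convexHull(pts.astype(np.float32)).round().astype(np.int32),1); return m
def tab(yc,travel=0):
    out=[]
    for s in(1,-1):
        y=yc+s*(.019-travel); out.append([[.03+a,y+b,z] for a in(-.012,.012) for b in(-.004,.004) for z in(.127,.175)])
    return out
E
python3 - <<'E'
from fit import *
cs={n:viewer.camera_model(n) for n in("side","top")}
ims={n:viewer.grab_frame(n) for n in cs}
win=dict(side=(320,250,400,390),top=(360,180,490,240))
T={}
for n in cs:
    m=masks(ims[n]); x0,y0,x1,y1=win[n]
    for col in("red","blue"):
        mm=m[col][y0:y1,x0:x1].astype(np.uint8)
        k,lab,st,ce=cv2.connectedComponentsWithStats(mm); print(n,col,[(s[:5].tolist()) for s in st[1:] if s[4]>8])
        if col=="blue":  # only tabs: exclude gate
            keep=np.zeros_like(mm)
            for i in range(1,k):
                if st[i,4]>8 and (st[i,0]+st[i,2]/2>20 if n=="side" else st[i,1]+st[i,3]/2<45 and st[i,0]<60): keep[lab==i]=1
            mm=keep
        T[n,col]=cv2.resize(mm,None,fx=SC,fy=SC,interpolation=cv2.INTER_NEAREST)
    ys,xs=np.where(m["yel"]); print(n,"yel",len(ys),xs.min(),xs.max(),ys.min(),ys.max())
def cost(p,colors=("red","blue"),cams=("side","top"),v=False):
    t=0
    for (n,col),m in T.items():
        if n not in cams or col not in colors: continue
        r=np.zeros_like(m)
        for b in tab(-.05 if col=="red" else .05): r|=poly(cs[n],world(p,b),m.shape,np.array(win[n][:2])-.0)
        iou=(r&m).sum()/(r|m).sum(); t+=1-iou
        if v: print(n,col,round(iou,3))
    return t
for kw in({},dict(cams=("top",)),dict(cams=("side",)),):
    best=None
    for y0 in(-.03,-.07,-.1):
        s=minimize(cost,[.624,-.135,y0],args=tuple([kw.get("colors",("red","blue")),kw.get("cams",("side","top"))]),method="Nelder-Mead",options=dict(initial_simplex=[[.624,-.135,y0],[.630,-.135,y0],[.624,-.129,y0],[.624,-.135,y0+.04]],maxiter=300))
        if best is None or s.fun<best.fun: best=s
    print(kw,best.x.round(4),round(best.fun,3)); cost(best.x,v=True)
    print(world(best.x,[[.03,-.05,.154],[.03,.05,.154],[-.06,.0075,.15],[0,.132,.15]]).round(4).tolist())
E
```

```text
side red [[31, 65, 22, 45, 670]]
side blue [[27, 13, 15, 4, 59], [5, 24, 7, 3, 14], [29, 31, 16, 5, 78], [7, 43, 6, 3, 18], [3, 59, 3, 14, 27], [8, 63, 8, 15, 104], [10, 96, 8, 5, 39], [7, 113, 3, 12, 27], [12, 119, 9, 20, 156], [8, 131, 3, 9, 21]]
side yel 345 79 298 0 362
top red [[77, 23, 5, 14, 68], [100, 24, 5, 15, 69]]
top blue [[15, 19, 5, 14, 60], [38, 21, 5, 14, 57], [0, 52, 7, 6, 40], [20, 53, 11, 6, 64], [42, 54, 24, 6, 116], [80, 57, 10, 3, 27], [103, 58, 15, 2, 28]]
top yel 129 319 423 228 284
{} [ 0.6247 -0.1322 -0.1039] 2.291
side red 0.777
side blue 0.177
top red 0.361
top blue 0.395
[[0.6493, -0.1851, 0.154], [0.6597, -0.0856, 0.154], [0.5658, -0.1185, 0.15], [0.6383, -0.0009, 0.15]]
{'cams': ('top',)} [ 0.6278 -0.1337 -0.1327] 1.239
side red 0.702
side blue 0.141
top red 0.365
top blue 0.397
[[0.651, -0.1872, 0.154], [0.6642, -0.0881, 0.154], [0.5694, -0.1183, 0.15], [0.6453, -0.0029, 0.15]]
{'cams': ('side',)} [ 0.6237 -0.1312 -0.0806] 1.03
side red 0.782
side blue 0.187
top red 0.307
top blue 0.356
[[0.6496, -0.1834, 0.154], [0.6577, -0.0838, 0.154], [0.5645, -0.1189, 0.15], [0.6344, 0.0004, 0.15]]
```

```bash
python3 - <<'E'
s=open('fit.py').read()
s=s.replace("(S>130)&(V>50),blue=(H>105)&(H<128)&(S>120)&(V>50)","(S>120)&(V>22),blue=(H>105)&(H<128)&(S>115)&(V>22)")
s=s.replace("-off)*SC","-off+.5)*SC-.5")
s+='''
win=dict(side=(320,250,400,390),top=(360,180,490,240))
def targets(ims):
    T={}
    for n in ims:
        m=masks(ims[n]); x0,y0,x1,y1=win[n]
        for col in("red","blue"):
            mm=m[col][y0:y1,x0:x1].astype(np.uint8)
            if col=="blue":
                if n=="side": mm[:,:24]=0; mm[65:]=0
                else: mm[40:]=0; mm[:,60:]=0
            T[n,col]=cv2.resize(mm,None,fx=SC,fy=SC,interpolation=cv2.INTER_NEAREST)
    return T
'''
open('fit.py','w').write(s)
E
cat > f2.py <<'E'
from fit import *
cs={n:viewer.camera_model(n) for n in("side","top")}
ims={n:viewer.grab_frame(n) for n in cs}
T=targets(ims)
def cost(p,cams=("side","top"),v=False,ov=False):
    t=0
    for (n,col),m in T.items():
        if n not in cams: continue
        r=np.zeros_like(m)
        for b in tab(-.05 if col=="red" else .05): r|=poly(cs[n],world(p,b),m.shape,np.array(win[n][:2]))
        iou=(r&m).sum()/(r|m).sum(); t+=1-iou
        if v: print(n,col,round(iou,3))
        if ov: cv2.imwrite(f"pics/ov_{n}_{col}.png",np.dstack([r*255,r*0,m*255]))
    return t
for cams in(("side","top"),("top",),("side",)):
    best=None
    for y0 in(-.03,-.07,-.1):
        s=minimize(cost,[.624,-.135,y0],args=(cams,),method="Nelder-Mead",options=dict(initial_simplex=[[.624,-.135,y0],[.630,-.135,y0],[.624,-.129,y0],[.624,-.135,y0+.04]],maxiter=300))
        if best is None or s.fun<best.fun: best=s
    print(cams,best.x.round(4),round(best.fun,3)); cost(best.x,v=True,ov=len(cams)==2)
    print(world(best.x,[[.03,-.05,.154],[.03,.05,.154],[-.06,.0075,.15],[0,.132,.15]]).round(4).tolist())
a=[cv2.imread(f"pics/ov_{n}_{c}.png") for n in("side","top") for c in("red","blue")]
cv2.imwrite("pics/ov1.png",np.vstack([np.hstack([cv2.resize(x,(320,240)) if i>1 else cv2.resize(x,(320,560))[180:420] for x in [a[i]]][0:1]) for i in range(0)]) if 0 else np.hstack(a[:2]))
cv2.imwrite("pics/ov2.png",np.vstack(a[2:]))
E
python3 f2.py
```

```text
('side', 'top') [ 0.6234 -0.132  -0.0765] 1.586
side red 0.83
side blue 0.203
top red 0.831
top blue 0.551
[[0.6495, -0.1841, 0.154], [0.6572, -0.0844, 0.154], [0.5642, -0.1199, 0.15], [0.6335, -0.0004, 0.15]]
('top',) [ 0.6244 -0.132  -0.0845] 0.61
side red 0.818
side blue 0.187
top red 0.83
top blue 0.56
[[0.6501, -0.1844, 0.154], [0.6585, -0.0847, 0.154], [0.5653, -0.1195, 0.15], [0.6356, -0.0005, 0.15]]
('side',) [ 0.6224 -0.1307 -0.0635] 0.962
side red 0.833
side blue 0.205
top red 0.736
top blue 0.461
[[0.6492, -0.1825, 0.154], [0.6556, -0.0827, 0.154], [0.563, -0.1194, 0.15], [0.6308, 0.001, 0.15]]
```

```bash
cat >> h.py <<'E'
def plan(manip,xyz,ang=None,n=1):
    """shift in present tool axes to xyz, after turning so that tool y points at world angle ang (mod pi)"""
    o=manip.observe(); Rm=R.from_rotvec(o["tool_rot"]).as_matrix()
    a=np.arctan2(Rm[1,1],Rm[0,1]); print("t",round(o["time"],2),"tcp",o["tcp_pos"].round(4),"yang",round(a,4),"tilt",np.degrees(np.arccos(-Rm[2,2])).round(2),"q",o["q"].round(2),"F",o["ft_force"].round(1),"w",round(o["grip_width"],4))
    d=0 if ang is None else (ang-a+np.pi/2)%np.pi-np.pi/2
    R2=Rm@R.from_rotvec([0,0,-d]).as_matrix()
    s=R2.T@(np.array(xyz)-o["tcp_pos"]); print("turn tool z",round(-d,4),"shift total",s.round(4),"per row",(s/n).round(5))
E
python3 - <<'E'
from plant import manip,viewer
from h import *
cs=[viewer.camera_model(n) for n in("side","top")]
print("handle",tri(cs,[[301.1,293],[267.7,418.7]]),tri(cs[1:],[[267.7,418.7]],.175),tri(cs[:1],[[301.1,293]],.175))
plan(manip,[.650,-.184,.235],np.pi/2-.075,18)
E
```

```text
handle (array([ 0.55766208, -0.12809996,  0.17370476]), np.float64(0.14606808242058378)) (array([ 0.55723876, -0.12789894,  0.175     ]), np.float64(0.0)) (array([ 0.55777718, -0.12909243,  0.175     ]), np.float64(1.0800249583553523e-12))
t 1.2 tcp [0.14   0.5577 0.2146] yang 1.3249 tilt 0.0 q [ 1.11  0.16  1.6  -0.    1.39 -0.21] F [-0.7 -0.2  1.3] w 0.0918
turn tool z -0.1709 shift total [-0.5642 -0.7014 -0.0204] per row [-0.03134 -0.03897 -0.00113]
```

```bash
python3 -c "
import cv2,numpy as np
a=cv2.imread('pics/ov1.png');print(a.shape);b=cv2.imread('pics/ov2.png');print(b.shape)
cv2.imwrite('pics/ov1s.png',a[:550])"
```

```text
(560, 640, 3)
(480, 520, 3)
```

View pics/ov2.png

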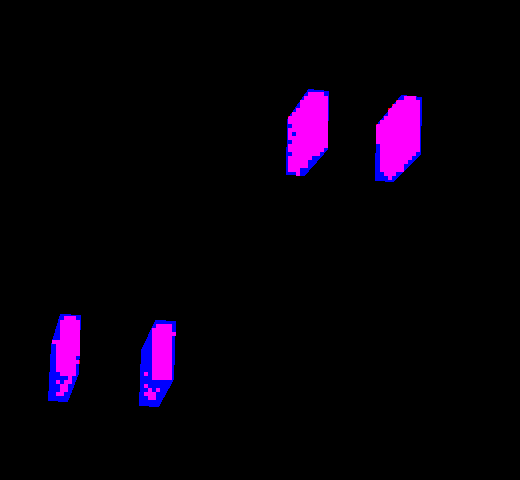

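Both views agree: locker yaw is about -0.076 rad, red grip (0.650,-0.184), blue grip (0.657,-0.0845), handle (0.5575,-0.128). The handle-to-hinge distance comes to 0.139 m, which matches the spec.

Request:
{"method": "play_rows", "body": {"series": [[0,0,-0.01,0,0,-0.0855,0.0919],[0,0,-0.01,0,0,-0.0855,0.0919],[-0.0313,-0.039,0,0,0,0,0.0919],[-0.0313,-0.039,0,0,0,0,0.0919],[-0.0313,-0.039,0,0,0,0,0.0919],[-0.0313,-0.039,0,0,0,0,0.0919],[-0.0313,-0.039,0,0,0,0,0.0919],[-0.0313,-0.039,0,0,0,0,0.0919],[-0.0313,-0.039,0,0,0,0,0.0919],[-0.0313,-0.039,0,0,0,0,0.0919],[-0.0313,-0.039,0,0,0,0,0.0919],[-0.0313,-0.039,0,0,0,0,0.0919],[-0.0313,-0.039,0,0,0,0,0.0919],[-0.0313,-0.039,0,0,0,0,0.0919],[-0.0313,-0.039,0,0,0,0,0.0919],[-0.0313,-0.039,0,0,0,0,0.0919],[-0.0313,-0.039,0,0,0,0,0.0919],[-0.0313,-0.039,0,0,0,0,0.0919],[-0.0313,-0.039,0,0,0,0,0.0919],[-0.0313,-0.039,0,0,0,0,0.0919]]}}

```text
time: 3.7
tcp_pos: [0.6501, -0.1859, 0.2346]
tool_rot: [0.118, 3.139, 0.0]
ft_force: [0.6, 0.0, 0.5]
grip_width: 0.0917
```

```bash
python3 - <<'E'
from plant import manip,viewer
from h import *
plan(manip,[.650,-.184,.139],np.pi/2-.0765,6)
E
```

```text
t 3.7 tcp [ 0.6501 -0.1859  0.2346] yang 1.4959 tilt 0.01 q [-0.46  0.41  1.26  0.    1.48 -1.95] F [0.6 0.  0.5] w 0.0917
turn tool z 0.0016 shift total [0.0003 0.0019 0.0956] per row [4.000e-05 3.100e-04 1.593e-02]
```

Request:
{"method": "play_rows", "body": {"series": [[0,0.001,0.016,0,0,0,0.082],[0,0.001,0.016,0,0,0,0.082],[0,0,0.016,0,0,0,0.082],[0,0,0.016,0,0,0,0.082],[0,0,0.016,0,0,0,0.082],[0,0,0.016,0,0,0,0.082],[0,0,0,0,0,0,0.082]]}}

```text
time: 4.58
tcp_pos: [0.6484, -0.1819, 0.1365]
tool_rot: [-0.117, -3.136, -0.002]
ft_force: [-0.4, 1.1, -0.3]
grip_width: 0.0818
```

```bash
python3 - <<'E'
from plant import manip,viewer
from h import *
for n in("side","top"):
    im=viewer.grab_frame(n); x0,y0,x1,y1=(250,200,430,420) if n=="side" else (330,120,510,300)
    cv2.imwrite(f"pics/{n}_red1.png",cv2.resize(cv2.convertScaleAbs(im[y0:y1,x0:x1,::-1],alpha=1.8),None,fx=2.7,fy=2.7,interpolation=cv2.INTER_CUBIC))
plan(manip,[.650,-.184,.139],np.pi/2-.0765,6)
E
```

```text
t 4.67 tcp [ 0.6496 -0.1825  0.1388] yang 1.496 tilt 0.02 q [-0.45  0.47  1.36 -0.    1.31 -1.95] F [ 0.   0.8 -0.3] w 0.0822
turn tool z 0.0017 shift total [-0.0005 -0.0014 -0.0002] per row [-8.0e-05 -2.4e-04 -3.0e-05]
```

View pics/side_red1.png

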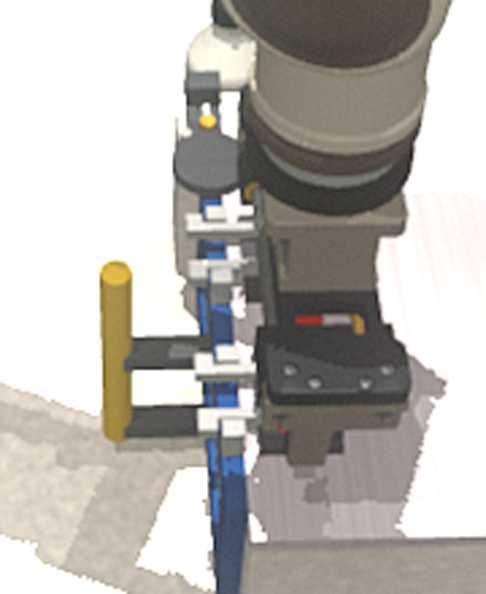

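View pics/top_red1.png

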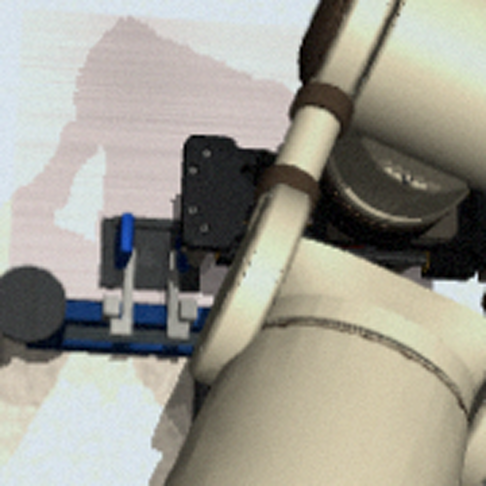

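The gripper straddles the red catch: in the side view the near finger is below the red tabs at crop (305,450), and the body is well above the roof. Now I'll squeeze.

Request:
{"method": "play_rows", "body": {"series": [[0,-0.0015,0,0,0,0,0.06],[0,0,0,0,0,0,0.04],[0,0,0,0,0,0,0.02],[0,0,0,0,0,0,0.02],[0,0,0,0,0,0,0.02],[0,0,0,0,0,0,0.02],[0,0,0,0,0,0,0.02],[0,0,0,0,0,0,0.02]]}}

```text
time: 5.68
tcp_pos: [0.6494, -0.1851, 0.1391]
tool_rot: [0.118, 3.139, -0.003]
ft_force: [-1.4, -4.9, 3.2]
grip_width: 0.0266
```

```bash
python3 - <<'E'
from plant import manip,viewer
from h import *
plan(manip,[.650,-.184,.139],np.pi/2-.0765,6)
E
```

```text
t 5.67 tcp [ 0.6494 -0.1851  0.1391] yang 1.4957 tilt 0.11 q [-0.46  0.47  1.36 -0.    1.31 -1.95] F [-1.4 -4.9  3.2] w 0.0266
turn tool z 0.0014 shift total [-0.0006  0.0011  0.0001] per row [-9.0e-05  1.9e-04  2.0e-05]
```

Width is 27 mm, so both red tabs are home. Next is the blue catch.

Request:
{"method": "play_rows", "body": {"series": [[0,0,0,0,0,0,0.05],[0,0,0,0,0,0,0.06],[0,0,0,0,0,0,0.06],[0,0,-0.02,0,0,0,0.06],[0,0,-0.025,0,0,0,0.07],[0,0,-0.025,0,0,0,0.08],[0,0.025,0,0,0,0,0.082],[0,0.025,0,0,0,0,0.082],[0,0.025,0,0,0,0,0.082],[0,0.025,0,0,0,0,0.082],[0,0,0,0,0,0,0.082],[0,0,0,0,0,0,0.082]]}}

```text
time: 7.18
tcp_pos: [0.6568, -0.0843, 0.2084]
tool_rot: [-0.117, -3.139, 0.001]
ft_force: [0.1, -0.6, -0.3]
grip_width: 0.0818
```

```bash
python3 - <<'E'
from plant import manip,viewer
from h import *
for n in("side",):
    im=viewer.grab_frame(n); x0,y0,x1,y1=(250,200,430,420) if n=="side" else (330,120,510,300)
    cv2.imwrite(f"pics/{n}_2.png",cv2.resize(cv2.convertScaleAbs(im[y0:y1,x0:x1,::-1],alpha=1.8),None,fx=2.7,fy=2.7,interpolation=cv2.INTER_CUBIC))
plan(manip,[.657,-.0845,.139],np.pi/2-.0765,4)
E
```

```text
t 7.22 tcp [ 0.6568 -0.0848  0.2085] yang 1.4955 tilt 0.02 q [-0.31  0.39  1.33 -0.    1.42 -1.81] F [0.1 0.2 1.4] w 0.0821
turn tool z 0.0012 shift total [-0.0002  0.0003  0.0695] per row [-5.000e-05  8.000e-05  1.737e-02]
```

View pics/side_2.png

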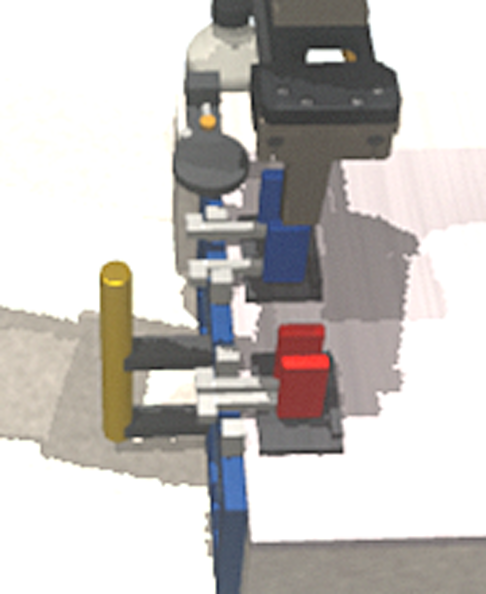

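The red tabs are fully together at crop (302,370), and the gripper is over the blue pair at (285,240). I'll check the hinge post height before descending.

```bash
python3 - <<'E'
from plant import viewer
from h import *
cs=[viewer.camera_model(n) for n in("side","top")]
print(tri(cs,[[260.4,328.1],[232.3,340.7]]))
E
```

```text
(array([ 0.62646518, -0.00841647,  0.12433088]), np.float64(0.03192101967758276))
```

Request:
{"method": "play_rows", "body": {"series": [[0,0,0.0175,0,0,0,0.082],[0,0,0.0175,0,0,0,0.082],[0,0,0.0175,0,0,0,0.082],[0,0,0.0165,0,0,0,0.082],[0,0,0,0,0,0,0.082]]}}

```text
time: 7.85
tcp_pos: [0.6555, -0.0838, 0.1371]
tool_rot: [-0.117, -3.136, -0.002]
ft_force: [-0.5, -0.1, 0.5]
grip_width: 0.0819
```

Request:
{"method": "play_rows", "body": {"series": [[0,0,0,0,0,0,0.06],[0,0,0,0,0,0,0.04],[0,0,0,0,0,0,0.02],[0,0,0,0,0,0,0.02],[0,0,0,0,0,0,0.02],[0,0,0,0,0,0,0.02],[0,0,0,0,0,0,0.02],[0,0,0,0,0,0,0.02]]}}

```text
time: 8.85
tcp_pos: [0.6571, -0.0853, 0.1405]
tool_rot: [0.118, 3.138, -0.003]
ft_force: [-1.0, -5.8, 5.0]
grip_width: 0.0267
```

Request:
{"method": "play_rows", "body": {"series": [[0,0,0,0,0,0,0.05],[0,0,0,0,0,0,0.06],[0,0,0,0,0,0,0.06],[0,0,-0.025,0,0,0,0.06],[0,0,-0.03,0,0,0,0.06],[0,0,-0.03,0,0,0,0.06],[0.03,0,0,0,0,-0.16,0.056],[0.03,0,0,0,0,-0.16,0.056],[0,0,0,0,0,-0.16,0.056],[0,0,0,0,0,-0.16,0.056],[0,0,0,0,0,-0.16,0.056],[0,0,0,0,0,0,0.056]]}}

```text
time: 10.35
tcp_pos: [0.5969, -0.0842, 0.2244]
tool_rot: [1.112, -2.938, -0.001]
ft_force: [0.2, -0.5, -1.0]
grip_width: 0.056
```

```bash
python3 - <<'E'
from plant import manip,viewer
from h import *
for n in("side",):
    im=viewer.grab_frame(n); x0,y0,x1,y1=(230,200,410,420)
    cv2.imwrite(f"pics/{n}_3.png",cv2.resize(cv2.convertScaleAbs(im[y0:y1,x0:x1,::-1],alpha=1.8),None,fx=2.7,fy=2.7,interpolation=cv2.INTER_CUBIC))
plan(manip,[.5575,-.1283,.220],2.3,4)
E
```

```text
t 10.4 tcp [ 0.597  -0.0842  0.2244] yang 2.2932 tilt 0.03 q [-0.34  0.22  1.5   0.    1.42 -2.63] F [ 0.1 -0.1  0. ] w 0.0564
turn tool z -0.0068 shift total [ 0.0588 -0.0066  0.0044] per row [ 0.01469 -0.00164  0.00111]
```

View pics/side_3.png

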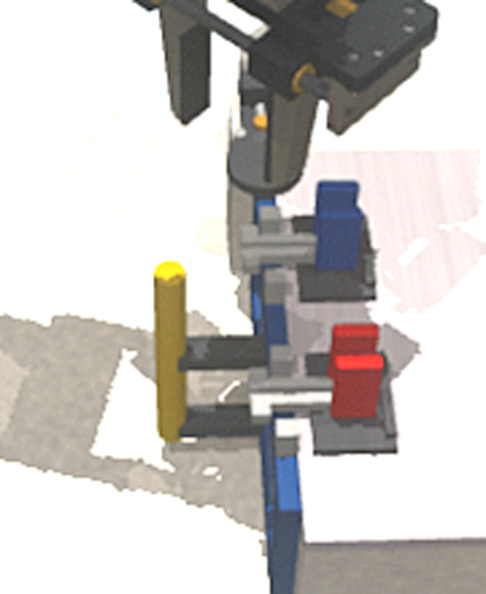

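Blue tabs are together too, at crop (338,225). Now I'll go over the handle post.

Request:
{"method": "play_rows", "body": {"series": [[0.0145,-0.0016,0,0,0,0,0.04],[0.0145,-0.0016,0,0,0,0,0.04],[0.0145,-0.0016,0,0,0,0,0.04],[0.0145,-0.0016,0,0,0,0,0.04],[0,0,0,0,0,0,0.04],[0,0,0.01,0,0,0,0.04],[0,0,0.01,0,0,0,0.04]]}}

```text
time: 11.28
tcp_pos: [0.5578, -0.1274, 0.2036]
tool_rot: [1.115, -2.937, -0.001]
ft_force: [0.6, -0.6, 0.3]
grip_width: 0.04
```

```bash
python3 - <<'E'
from plant import manip,viewer
from h import *
im=viewer.grab_frame("side"); x0,y0,x1,y1=(230,200,410,420)
cv2.imwrite(f"pics/side_4.png",cv2.resize(cv2.convertScaleAbs(im[y0:y1,x0:x1,::-1],alpha=1.8),None,fx=2.7,fy=2.7,interpolation=cv2.INTER_CUBIC))
plan(manip,[.5575,-.1283,.133],2.3,5)
E
```

```text
t 11.32 tcp [ 0.557  -0.127   0.2018] yang 2.2965 tilt 0.2 q [-0.44  0.16  1.62  0.    1.36 -2.73] F [-0.3 -0.1 -0.5] w 0.0398
turn tool z -0.0035 shift total [ 0.0004 -0.0016  0.0688] per row [ 8.000e-05 -3.100e-04  1.376e-02]
```

View pics/side_4.png

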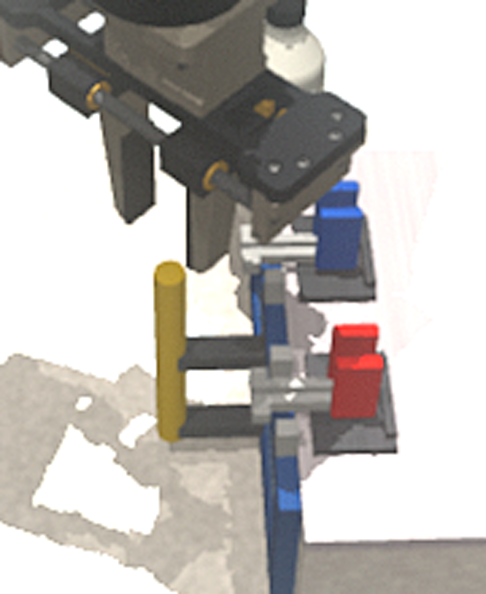

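The fingertips at crop (128,215) and (210,260) straddle the post top at (170,272), so I'll descend and grip.

Request:
{"method": "play_rows", "body": {"series": [[0,-0.001,0.014,0,0,0,0.04],[0,0,0.014,0,0,0,0.04],[0,0,0.014,0,0,0,0.04],[0,0,0.014,0,0,0,0.04],[0,0,0.013,0,0,0,0.04],[0,0,0,0,0,0,0.02],[0,0,0,0,0,0,0.01],[0,0,0,0,0,0,0.01],[0,0,0,0,0,0,0.01]]}}

```text
time: 12.45
tcp_pos: [0.5585, -0.1281, 0.1361]
tool_rot: [-1.114, 2.937, 0.001]
ft_force: [-2.6, 3.4, 2.2]
grip_width: 0.0172
```

```bash
python3 - <<'E'
from plant import manip,viewer
from h import *
plan(manip,[.5575,-.1283,.133],2.3,5)
o=manip.observe(); p=o["tcp_pos"]; H=np.array([.6262,-.0085]); print("r",np.hypot(*(p[:2]-H)))
# world arc by steps, tool turning with gate; shift in tool axes after each row's previous turn
Rm=R.from_rotvec(o["tool_rot"]).as_matrix()
for th in(.04,.06):
    r=p[:2]-H; c,s=np.cos(-th),np.sin(-th); d=np.array([c*r[0]-s*r[1],s*r[0]+c*r[1]])-r
    print(th,"in tool before turn",(Rm.T@np.r_[d,0]).round(5),"len",np.hypot(*d), "final for 1.57",H+np.array([r[1],-r[0]]))
E
```

```text
t 12.45 tcp [ 0.5585 -0.1281  0.1361] yang 2.2961 tilt 0.04 q [-0.44  0.22  1.68  0.    1.24 -2.73] F [-2.6  3.4  2.2] w 0.0172
turn tool z -0.0039 shift total [0.0009 0.0005 0.0031] per row [0.00018 0.00011 0.00062]
r 0.13741227712719647
0.04 in tool before turn [0.00168 0.00523 0.     ] len 0.0054961246596774375 final for 1.57 [0.50659702 0.05915545]
0.06 in tool before turn [0.00244 0.00787 0.     ] len 0.008243499972788415 final for 1.57 [0.50659702 0.05915545]
```

The post is gripped (17 mm). Now I'll swing it along the arc, turning the tool with the gate.

Request:
{"method": "play_rows", "body": {"series": [[0.0018,0.0053,0,0,0,0.04,0.01],[0.0018,0.0053,0,0,0,0.04,0.01],[0.0018,0.0053,0,0,0,0.04,0.01],[0.0018,0.0053,0,0,0,0.04,0.01],[0.0018,0.0053,0,0,0,0.04,0.01],[0.0018,0.0053,0,0,0,0.04,0.01]]}}

```text
time: 13.2
tcp_pos: [0.5323, -0.109, 0.1361]
tool_rot: [-0.752, 3.047, -0.002]
ft_force: [3.6, 2.8, -0.7]
grip_width: 0.0173
```

```bash
cat > st.py <<'E'
from plant import manip,viewer
from h import *
import sys
H=np.array([.6262,-.0085]); o=manip.observe(); r=o["tcp_pos"][:2]-H
r0=np.array([.5575,-.1283])-H; g=(np.arctan2(r0[1],r0[0])-np.arctan2(r[1],r[0]))%(2*np.pi)
plan(manip,[.5,0,.136]); print("gate est",g.round(3),"r",np.hypot(*r).round(4), "moment",o["moment"].round(2))
if len(sys.argv)>1:
    for n in("side","top"):
        im=viewer.grab_frame(n); x0,y0,x1,y1=(190,140,430,400) if n=="side" else (230,120,530,340)
        cv2.imwrite(f"pics/{n}_{sys.argv[1]}.png",cv2.resize(cv2.convertScaleAbs(im[y0:y1,x0:x1,::-1],alpha=1.8),None,fx=2.3,fy=2.3,interpolation=cv2.INTER_CUBIC))
E
python3 st.py 5
```

```text
t 13.2 tcp [ 0.5323 -0.109   0.1361] yang 2.0546 tilt 0.19 q [-0.43  0.15  1.77  0.    1.22 -2.48] F [ 3.6  2.8 -0.7] w 0.0173
turn tool z 0 shift total [-0.0221  0.1115  0.    ] per row [-2.2130e-02  1.1154e-01  1.0000e-05]
gate est 0.231 r 0.1376 moment [ 0.43 -0.42  0.02]
```

View pics/side_5.png

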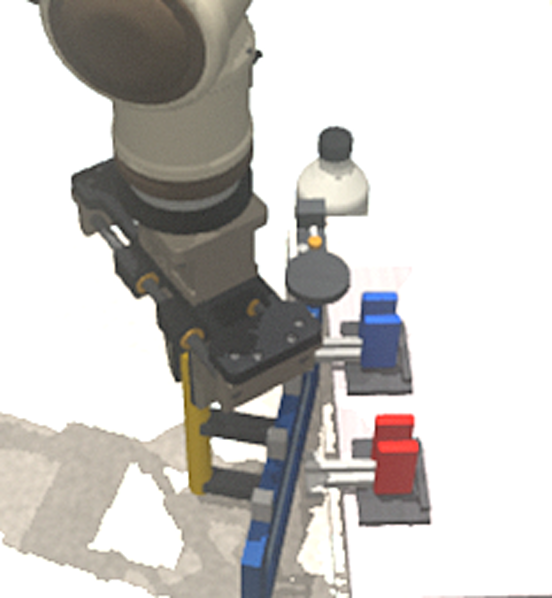

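The gate is swinging open, with its edge clear of the barbs and low forces. I'll continue.

Request:
{"method": "play_rows", "body": {"series": [[0.0023,0.0066,0,0,0,0.05,0.01],[0.0023,0.0066,0,0,0,0.05,0.01],[0.0023,0.0066,0,0,0,0.05,0.01],[0.0023,0.0066,0,0,0,0.05,0.01],[0.0023,0.0066,0,0,0,0.05,0.01],[0.0023,0.0066,0,0,0,0.05,0.01],[0.0023,0.0066,0,0,0,0.05,0.01],[0.0023,0.0066,0,0,0,0.05,0.01],[0.0023,0.0066,0,0,0,0.05,0.01],[0.0023,0.0066,0,0,0,0.05,0.01],[0.0023,0.0066,0,0,0,0.05,0.01],[0.0023,0.0066,0,0,0,0.05,0.01],[0.0023,0.0066,0,0,0,0.05,0.01]]}}

```text
time: 14.92
tcp_pos: [0.4902, -0.0321, 0.1362]
tool_rot: [0.26, 3.122, -0.001]
ft_force: [13.8, 1.4, -9.8]
grip_width: 0.0178
```

```bash
python3 st.py
```

```text
t 14.93 tcp [ 0.4902 -0.0321  0.1362] yang 1.4047 tilt 0.51 q [-0.31  0.01  1.92  0.    1.21 -1.72] F [13.8  1.4 -9.8] w 0.0178
turn tool z 0 shift total [-0.0043  0.0332  0.0002] per row [-0.00435  0.03323  0.00022]
gate est 0.879 r 0.138 moment [ 0.17 -2.11  0.11]
```

Request:
{"method": "play_rows", "body": {"series": [[0.002,0.0067,0,0,0,0.05,0.01],[0.002,0.0067,0,0,0,0.05,0.01],[0.002,0.0067,0,0,0,0.05,0.01],[0.002,0.0067,0,0,0,0.05,0.01],[0.002,0.0067,0,0,0,0.05,0.01],[0.002,0.0067,0,0,0,0.05,0.01],[0.0023,0.0066,0,0,0,0.05,0.01],[0.0023,0.0066,0,0,0,0.05,0.01],[0.0023,0.0066,0,0,0,0.05,0.01],[0.0023,0.0066,0,0,0,0.05,0.01]]}}

```text
time: 16.18
tcp_pos: [0.4952, 0.0355, 0.1361]
tool_rot: [1.024, 2.962, -0.003]
ft_force: [9.1, -6.2, -7.6]
grip_width: 0.017
```

```bash
python3 st.py 6
```

```text
t 16.18 tcp [0.4952 0.0355 0.1361] yang 0.905 tilt 0.43 q [-0.17  0.03  1.9  -0.    1.21 -1.07] F [ 9.1 -6.2 -7.6] w 0.017
turn tool z 0 shift total [-0.0257 -0.0249  0.0003] per row [-0.02574 -0.02495  0.00032]
gate est 1.374 r 0.1382 moment [-0.83 -1.3   0.05]
```

View pics/side_6.png

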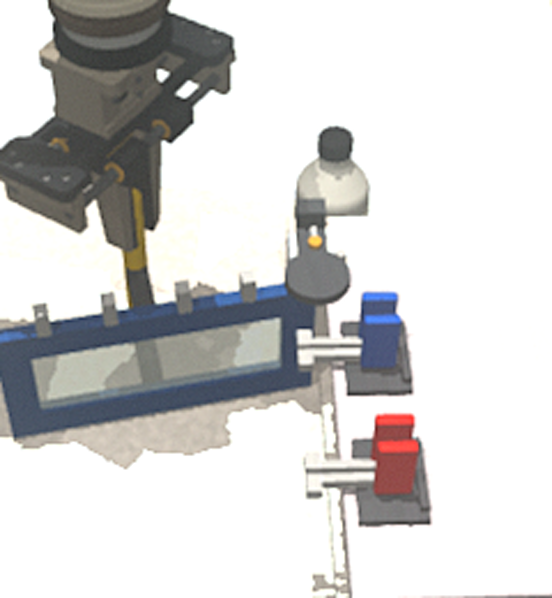

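View pics/top_6.png

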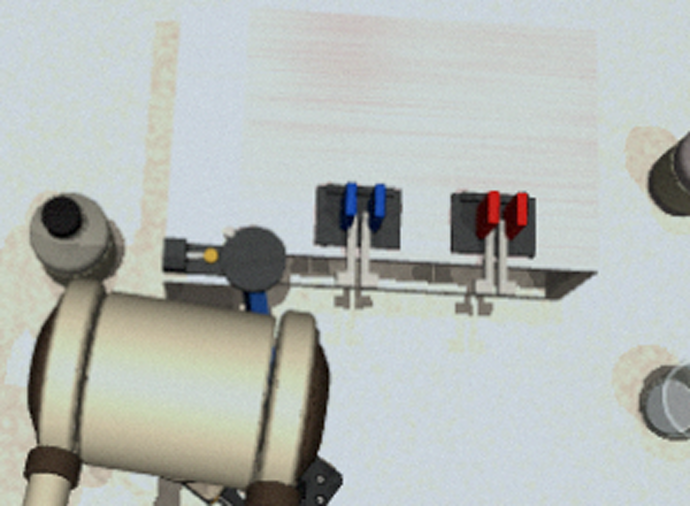

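The gate is near 1.37 rad, both catches are still squeezed, and the bystanders haven't moved. A final 0.2 rad remains.

Request:
{"method": "play_rows", "body": {"series": [[0.002,0.0067,0,0,0,0.05,0.01],[0.002,0.0067,0,0,0,0.05,0.01],[0.002,0.0067,0,0,0,0.05,0.01],[0.002,0.0067,0,0,0,0.05,0.01],[0,0,0,0,0,0,0.01],[0,0,0,0,0,0,0.01]]}}

```text
time: 17.02
tcp_pos: [0.5064, 0.0605, 0.1361]
tool_rot: [1.313, 2.848, -0.003]
ft_force: [4.1, -5.1, -2.8]
grip_width: 0.0177
```

```bash
python3 st.py 7; python3 - <<'E'
from plant import manip,viewer,nets
from h import *
viewer.grab_frame("top")
for t in ("white_bottle","metal_bottle","beaker"):
    v=nets.spot_point(t,"top")[:1]
    if v: print(t,v[0]["p"],tri([viewer.camera_model("top")],[v[0]["location"]],0.)[0].round(3))
E
```

```text
t 17.02 tcp [0.5064 0.0605 0.1361] yang 0.7069 tilt 0.32 q [-0.12  0.06  1.86 -0.    1.21 -0.82] F [ 4.1 -5.1 -2.8] w 0.0177
turn tool z 0 shift total [-0.0418 -0.0442  0.0003] per row [-0.04184 -0.04418  0.00035]
gate est 1.573 r 0.1382 moment [-0.79 -0.66  0.02]
white_bottle 0.56 [0.659 0.137 0.   ]
metal_bottle 0.58 [ 0.708 -0.375  0.   ]
beaker 0.61 [ 0.524 -0.357  0.   ]
```

View pics/side_7.png

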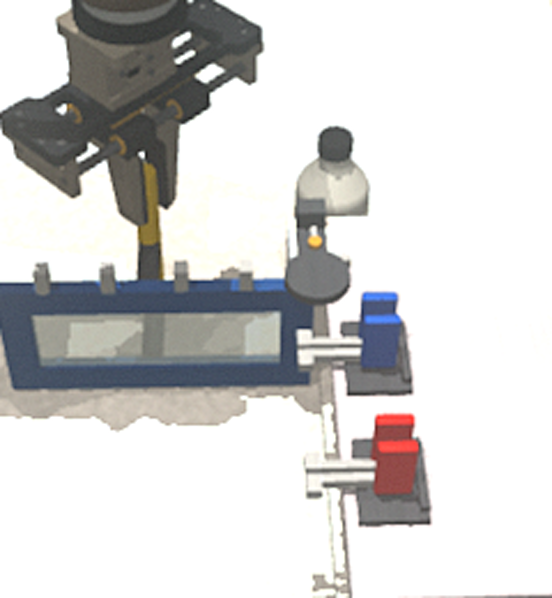

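The gate stands square to the front with the post still gripped at crop (148,195). The metal bottle estimate drifted 8 mm, so I'll compare pixels with the first picture before handing in.

```bash
python3 - <<'E'
from plant import viewer,manip
import cv2,numpy as np
a=cv2.imread("pics/top0.png").astype(int); b=viewer.grab_frame("top")[:,:,::-1].astype(int)
for n,(x0,y0,x1,y1) in dict(metal=(505,165,565,225),beaker=(500,270,560,320),white=(240,195,290,250)).items():
    A=a[y0:y1,x0:x1].mean(2).astype(np.float32);B=b[y0:y1,x0:x1].mean(2).astype(np.float32)
    print(n,np.abs(A-B).mean().round(2),cv2.phaseCorrelate(A,B))
E
```

```text
metal 4.01 ((0.06250536810282625, 0.0018329716412388564), 0.9767858399285211)
beaker 4.1 ((0.073512129117983, 0.07559830140887414), 0.9706372281710307)
white 12.0 ((0.13680461512621278, 0.030583396392124484), 0.5482959512074789)
```

The bystanders are unmoved (under 0.15 px), so I'm handing in.

```bash
python3 -c "
from plant import manip
print(manip.sign_off())"
```

```text
the job is handed in; nothing more can be done
None
```

The locker is open: I squeezed the red catch home, then the blue one, and swung the gate out past its detent. I handed in at about 17 s of the 48 s, with the gripper still holding the handle post.

- **Catches:** The finger opening read 26.6 mm on red and 26.7 mm on blue, against 28 mm nominal for fully squeezed. The last side picture shows both pairs of tabs together.
- **Gate angle:** From the tool position around the hinge, it stands at about 1.57 rad. The last side picture agrees.
- **Forces:** The force readings, taken at the end of each move, peaked at about 17 N. They were under 8 N at the final hold.
- **Bystanders:** A pixel comparison with the first top picture shows shifts of under 0.15 px for both bottles and the beaker. The white bottle's match was weaker than the other two because it was partly shadowed.
- **Disagreement:** The network's position for the metal bottle came out 8 mm from its first estimate. The pixel comparison shows no movement, so I took that as network noise.

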